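# Start the sanding table's extractor at its guarded switch

### The job

Start the dust extractor of the sanding table: with a fingertip swing the hinged guard over its power toggle well up (about half open), hold it up on the back of the finger while you push the toggle beneath it over from left to right (seen from the robot) until it snaps on, then draw the finger out and let the guard drop fully shut over it. Only push with the fingers and pick nothing up; leave the open lamp toggle, the speed knob and all the loose things as they are.

Things in the scene. Friction and masses are not known exactly. Their poses are not given: they have to be found in the camera images.
- sanding_table: Grey downdraft sanding table, fixed. Origin on the bench under the centre of its switch console; x away from the operator, y to his left, z up. Console: x = -60 to 60 mm, 300 mm wide, flat top at z = 90 mm. Behind it the sanding bed, x = 60 to 360 mm, 460 mm wide, rim at z = 95 mm, lamp bar over its far rim to z = 157 mm. Two switch modules on the console at x = 0, y = +95 and -95 mm; which is on which side varies.
- guarded_switch: The module to be used, with the guard: aluminium plate 112 (x) by 100 (y) by 3 mm fixed on the console top. Origin at the centre of its underside; x away from the operator, y to his left, z up; offsets of guard and toggle below are in this frame, shut and off. Toggle pivot at x = 0, y = 0, z = 5 mm in a bushing of 10 mm radius, 9 mm high.
- guard_pin (a point): Middle of the guard's hinge pin, which runs along the module's y at x = 38, z = 26 mm, between two ears 16 mm (x) by 3 mm at y = +/-48 mm that stand up to z = 33 mm.
- guard (a joint): Guard angle in rad: 0 shut, grows as its front swings up and back about the pin at its far end, stop at 1.45; half open is about 0.7. Dark sheet-steel flap, 2 mm thick, about 70 g, open below, in front and beside the toggle. Weight and a light spring (under 1 N at the lip) always bring it down: it must rest on a finger while the toggle is worked. Shut, it clears the toggle on or off.
- guard_rim (a point): Middle of the underside of the guard flap's front edge; moves with it. Shut: x = -28, z = 44 mm, 68 mm from the pin, 41 mm of free height over the plate. Shut, the flap lies at z = 44 to 46 mm from here back to x = 46 mm, 92 mm wide; folded cheeks at its sides, y = +/-45 mm, hang to z = 22 mm, only from x = 12 mm back.
- guard_lip (a point): Outer edge, middle, of the guard's lifting lip: 60 mm wide, rising forward at 45 degrees from the front edge; moves with the guard. Shut: x = -38, z = 55 mm.
- power_toggle (a joint): The extractor's toggle in rad: 0 = off, leaning 0.3 rad to the operator's left (+y); 0.6 = on, leaning 0.3 rad to his right (-y). A steel bat handle 29 mm long from its pivot, 6 to 10 mm thick. Snap action: it springs to the nearer end from mid-travel (0.3); takes about 2 N at the tip.
- power_toggle_tip (a point): Tip of the power toggle (off: y = 9, z = 33 mm in the module's frame; on: y = -9, z = 33 mm; x = 0).
- lamp_switch: The other module, for the work lamp: the same plate with the same toggle at its centre but no guard; not to be used. Origin at the centre of the plate's underside.
- lamp_toggle (a joint): The lamp's toggle, 0 = off (left), 0.6 = on (right); starts off and stays off.
- knob_mark (a point): Pointer mark on the rim of the black speed knob (34 mm diameter, 20 mm high, axis at x = 16, y = 0 mm of the sanding table's frame, on the console top); the knob starts at any setting and must keep it.
- plaster_dome: White plaster dome, 90 mm diameter, 45 mm high, loose on the sanding bed; origin at the centre of its underside.
- wax_tin: Small lidded round tin, 38 mm diameter, 28 mm high, loose on the console between the two modules, in front of the knob; origin at the centre of its underside.
- tape_roll: Roll of masking tape lying flat, 104 mm outside, 76 mm inside diameter, 25 mm high, on the bench; origin at the centre of its underside.
- sanding_block: Cork sanding block 110 by 62 by 34 mm on the bench; origin at the centre of its underside.
- brayer: Brayer (black rubber roller 100 mm long, 38 mm diameter, red handle), about 190 mm long, lying on the bench; origin under the roller's middle.
- glue_jar: White plastic jar, 72 mm diameter, 95 mm high, on the bench; origin at the centre of its underside.
- brush: Flat brush 200 mm long, lying on the bench; origin under its middle.

How it is judged (in metres and radians):
On the way, in this order (a step that is already met when the one before it is completed fails the run):
1. the guard is lifted well up (0.5 rad or more) while the power toggle is still off (value of joint guard above 0.5 rad and value of joint power_toggle below 0.15 rad), for 0.1 s.
2. the power toggle is snapped on while the guard is still held up off its seat (value of joint power_toggle above 0.5 rad and value of joint guard above 0.15 rad), for 0.1 s.
At the end, for the whole second after the job is handed in: The power toggle is on (over 0.5 rad), the guard has dropped shut over it (under 0.06 rad), the lamp toggle is still off (under 0.1 rad), the knob's mark is within 5 mm and every loose thing within 30 mm of where it was (value of joint power_toggle above 0.5 rad and value of joint guard below 0.06 rad and value of joint lamp_toggle below 0.1 rad and distance of knob_mark from where it was at the start of the episode below 0.005 m and distance of each of plaster_dome, wax_tin, tape_roll, sanding_block, brayer, glue_jar, brush from where it was at the start of the episode below 0.03 m); the robot touches nothing.
It fails at once if the lamp toggle is knocked over (value of joint lamp_toggle above 0.3 rad).
It fails at once if the speed knob is turned (distance of knob_mark from where it was at the start of the episode above 0.008 m).
It fails at once if a loose thing is shoved, picked up or carried (distance of any of plaster_dome, wax_tin, tape_roll, sanding_block, brayer, glue_jar, brush from where it was at the start of the episode above 0.03 m).
It also fails if it takes over 51 s, if anything falls off the work surface, if the arm or the gripper's body presses on something with over 40 N, if the wrist force passes 120 N, or if a joint passes its speed limit or range.

### The arm

A 7-joint arm with a two-finger parallel gripper is mounted at the origin on the work surface. World frame = base frame: x ahead of the robot, y to its left, z up, the work surface at z = 0. Lengths are in m, angles in degrees, forces in N, time in s.
With the tool pointing down it reaches from about 0.425 to 0.95 m from the base axis. Payload 16.7 kg.
Tool frame: the origin (TCP) lies at the very end of the fingers, on their centre line; the grasp point (between the pads) lies 19 mm behind it; z points along the fingers, y is the line along which they close (so a half turn about z gives the same grasp; the last joint's range is limited). The gripper opens to 94 mm and grips with 3 to 60 N. Pads are 16 mm wide; open, the fingers measure 119 mm over their backs; the gripper's body (75 mm by 177 mm) begins 78 mm behind the grasp point.
Start: joints at [65.403, 24.414, 4.234, 92.017, -1.954, 63.644, -3.845], TCP at [0.186, -0.649, 0.205] pointing down, gripper open.
Joint ranges: [-163.25, 163.25], [-28.42, 122.38], [-70.27, 78.77], [12.13, 141.07], [-58.53, 238.53], [9.26, 117.41], [-156.51, 156.51]. Speed limits (degrees/s): [108.29, 108.29, 136.94, 136.94, 172.46, 172.46, 172.46].

### API

Orientations are given as [roll, pitch, yaw] about the fixed x, y, z axes, in that order (R = Rz(yaw) Ry(pitch) Rx(roll)).
In Python, from bench import read_state, get_image, camera_params, order gives the robot as it stands.
- The arm moves only by the shell command python3 -m handwheel 'ROWS' [FORCE]. ROWS is a JSON object of lists of equal length, an entry for each row: "delta_pos": the shift along the tool's x, y, z in mm, a list of three; "yaw": the turn about the tool's z in rad; "hand": the finger opening in mm, from 0 to 94. A call has exactly 5 rows; each row shifts and turns the commanded pose from where the row before left it, along the tool's axes as they then stand; what a row does not reach is not made up. A row lasts 1/12 s, in which the tool goes at most 41.7 mm and 7.16 degrees, less where a joint would pass 70% of its speed; a pose out of reach is approached as far as the arm can. A call with a gripper value outside its range is refused whole. The fingers move at their own pace and stop on an object; FORCE is the grip in N (left out, the last holds). Time passes only in rows, so rows that do not move let the fingers close, or fill a call up. It gives the time, the measured TCP pose, the force, the opening and the grip force at its end, in the units of the state.
- read_state(): the state, without advancing time (a new reading comes with each control period).
- get_image(name): name is "scene" or "top" or "wrist"; returns (picture, depth): 400x640x3 uint8, red, green, blue; 400x640 float32, m along the optical axis (not along the pixel's ray), 0 where there is no reading.
- camera_params(name): a dict with "mtx" (3x3 intrinsics, pixels), "k1" (the pictures are not rectified: a ray, as slopes to the right and down, at radius r is drawn at 1 + k1 r^2 times it, then the intrinsics apply), "xyz" and "attitude" of the camera in the world; the wrist camera has in their place "hand_eye" (4x4, takes a point from camera to tool coordinates, whose origin is the TCP and whose axes are the flange's). Camera axes: x right, y down, z forward; pixel columns grow to the right and rows downward; lengths in m; the calibration is good to about 2 mm. A picture is of the moment at which its call begins: read the wrist's pose just before it. camera_params takes no time and is no camera call.
- order.job_done(): hands the job in; it is judged then, once.
The state is a dict: "time": time; "joint_pos": joint angles; "qd": joint speeds; "tau": joint torques, N m; "tool_pos": TCP position; "tool_rot": TCP orientation; "wrist_force": force on the tool from outside, world axes, zero at the start; "ft_torque": the same for the moment, N m; "finger_gap": finger opening in m; "grip_force": force on a finger pad.
Only numpy, scipy, OpenCV 4.12 (cv2) and the standard library are available. Lean on these libraries where they do the work, as an engineer would, in place of code of your own. Each camera call takes 0.05 s, during which the arm holds its last target. There are 200 camera calls.

## Working session

There is one attempt and no reset: what is moved stays moved. The work goes in short steps, Python scripts to look and compute and a shell command to move; the robot and the scene stay as the last step left them, time stands still between calls to the robot, and variables do not carry over. Pictures are saved under pics/ and viewed, at most 10 in all, crops included, and the job is handed in when it is done.

```bash
mkdir -p pics; ls; python3 - <<'E'
from bench import *
import cv2,numpy as np
print(read_state())
for n in("scene","top"):
    p,d=get_image(n); cv2.imwrite(f"pics/{n}0.png",p[:,:,::-1]); np.savez(f"pics/{n}0.npz",p=p,d=d); print(n,camera_params(n),(d>0).mean())
print(camera_params("wrist"))
E
```

```text
pics
{'time': 0.0, 'joint_pos': array([65.40485972, 24.44971759,  4.2331025 , 92.05214584, -1.95399951,
       63.64252051, -3.84496232]), 'qd': array([ 0.03558698,  0.09321402, -0.06510825, -0.07858074, -0.02154717,
        0.09086086, -0.06738862]), 'tau': array([ 8.00179914e-04, -9.35817719e+01,  3.66645545e+00, -4.54199123e+01,
       -4.88980464e-02,  1.99641759e-02,  1.66563477e-04]), 'tool_pos': array([ 0.18622106, -0.64835354,  0.20477649]), 'tool_rot': array([-1.79928068e+02,  5.87029557e-03,  1.60254888e+01]), 'wrist_force': array([-0.1593857 , -0.78995364, -0.66777939]), 'ft_torque': array([-0.0267213 ,  0.00186559, -0.02648735]), 'grip_force': 0.0, 'finger_gap': 0.09379163812228936}
scene {'mtx': array([[445.37335588,   0.        , 317.42253382],
       [  0.        , 445.37335588, 195.85665035],
       [  0.        ,   0.        ,   1.        ]]), 'k1': -0.017122031700570136, 'xyz': array([1.33506108, 0.49120977, 1.30211736]), 'attitude': array([-1.44162894e+02,  9.40651095e-02,  1.24667028e+02])} 0.99596875
top {'mtx': array([[412.00526431,   0.        , 322.69441777],
       [  0.        , 412.00526431, 205.80218609],
       [  0.        ,   0.        ,   1.        ]]), 'k1': 0.01244087556940145, 'xyz': array([ 0.5496972 , -0.01353488,  1.32583347]), 'attitude': array([-177.03989827,    1.06346827,  -89.88855548])} 0.9963125
{'mtx': array([[319.30925467,   0.        , 323.6163558 ],
       [  0.        , 319.30925467, 202.0219206 ],
       [  0.        ,   0.        ,   1.        ]]), 'k1': 0.016160499314004415, 'hand_eye': array([[ 1.39177035e-04, -9.65266233e-01, -2.61268217e-01,
         7.55260691e-02],
       [ 9.99999671e-01,  3.43228035e-04, -7.35372430e-04,
         1.44339876e-04],
       [ 7.99504751e-04, -2.61268028e-01,  9.65265962e-01,
        -1.78680443e-01],
       [ 0.00000000e+00,  0.00000000e+00,  0.00000000e+00,
         1.00000000e+00]])}
```

View pics/top0.png

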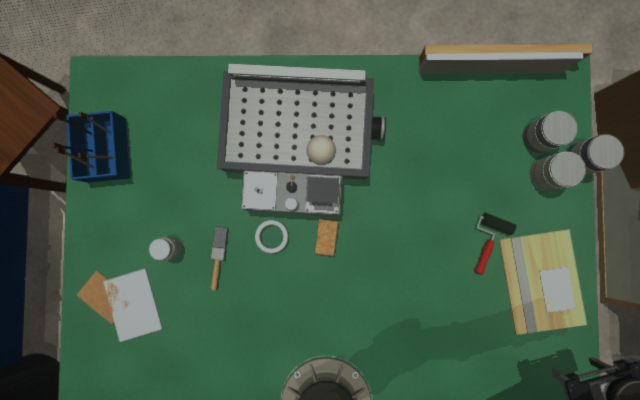

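View pics/scene0.png

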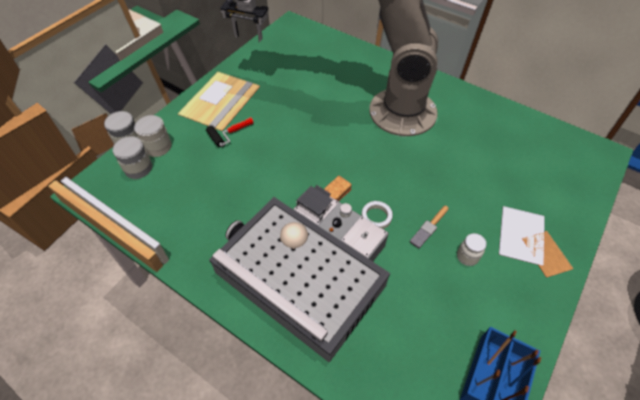

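The top view shows the guarded module with its dark flap at about (323,191), on the robot's right. The open lamp module is at about (260,190), with the tin at (291,204) and the knob at (291,187) between them. The scene view agrees. Next I'll measure these points.

```bash
cat > h.py <<'E'
import numpy as np,cv2
from scipy.spatial.transform import Rotation as R
from bench import *
def pose(n,st=None):
    c=camera_params(n)
    if n=="wrist":
        T=np.eye(4);T[:3,:3]=R.from_euler("xyz",st["tool_rot"],degrees=True).as_matrix();T[:3,3]=st["tool_pos"]
        T=T@c["hand_eye"]
    else:
        T=np.eye(4);T[:3,:3]=R.from_euler("xyz",c["attitude"],degrees=True).as_matrix();T[:3,3]=c["xyz"]
    return c,T
def rays(n,uv,T=None,c=None):
    if c is None:c,T=pose(n)
    u=cv2.undistortPoints(np.asarray(uv,float).reshape(-1,1,2),c["mtx"],np.array([c["k1"],0,0,0.]))[:,0]
    return u,T
def plane(n,uv,z,c=None,T=None):
    u,T=rays(n,uv,T,c); d=np.c_[u,np.ones(len(u))]@T[:3,:3].T
    return T[:3,3]+d*((z-T[2,3])/d[:,2])[:,None]
def cloud(n,d,c=None,T=None):
    v,u=np.mgrid[:400,:640]; x,T=rays(n,np.c_[u.ravel(),v.ravel()],T,c); w=d.ravel()
    return (np.c_[x*w[:,None],w]@T[:3,:3].T+T[:3,3]).reshape(400,640,3)
def rect(P):
    (c,s,a)=cv2.minAreaRect(P[:,:2].astype(np.float32)*1000); return np.round(c,1),np.round(s,1),round(a,2)
E
python3 - <<'E'
from h import *
f=np.load("pics/top0.npz");P=cloud("top",f["d"]);p=f["p"]
roi=np.zeros((400,640),bool);roi[165:218,236:348]=1
z=P[...,2]
print("z guard",z[185:198,314:332].mean(),"plate",z[176:182,250:256].mean(),"bench",z[300,300])
dark=roi&(p.max(2)<75)&(z>.11)
n,l,s,_=cv2.connectedComponentsWithStats(dark.astype(np.uint8))
for i in range(1,n):
    if s[i,4]>150: 
        q=P[l==i];uv=np.argwhere(l==i)[:,::-1]; print(s[i],rect(q),rect(plane("top",uv,.136)),np.median(q[:,2]))
con=roi&(z>.08)&(P[...,0]<P[172,290,0]); print("console",rect(P[con]))
print(rect(plane("top",[[243,171],[341,173],[340,214],[242,210]],.09)),plane("top",[[243,171],[341,173],[340,214],[242,210]],.09))
E
```

```text
z guard 0.1347077763326405 plate 0.09294143289078349 bench -0.001843218937239488
console (array([641.2,  98.7]), array([315.7, 168.4]), 86.38)
(array([653.9, 104.1]), array([296.5, 123.6]), 88.8) [[ 0.71879976  0.25097287  0.09      ]
 [ 0.71260968 -0.04545393  0.09      ]
 [ 0.58900442 -0.04241855  0.09      ]
 [ 0.60066753  0.2526009   0.09      ]]
```

```bash
python3 - <<'E'
import cv2
i=cv2.imread("pics/top0.png")[160:222,232:352];cv2.imwrite("pics/topc.png",cv2.resize(i,None,fx=6,fy=6,interpolation=cv2.INTER_CUBIC))
E
```

```text
(no output)
```

View pics/topc.png

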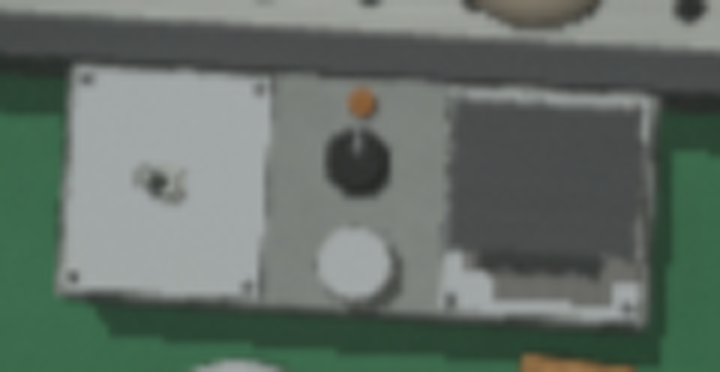

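The enlarged crop confirms the flap covers x 450–650, with its lip at y ≈ 265 pointing towards the robot. The table is turned by about -3.1°, and the guarded module sits near (0.650, 0.009). I'll turn the tool to match, close the fingers and move in front of it.

```bash
python3 -m handwheel '{"delta_pos":[[0,0,0],[0,0,0],[0,0,0],[0,0,0],[0,0,0]],"yaw":[0.067,0.067,0.067,0.067,0.067],"hand":[0,0,0,0,0]}' 10
for i in 1 2 3 4 5; do python3 -m handwheel '{"delta_pos":[[13.5,-27.5,0],[13.5,-27.5,0],[13.5,-27.5,0],[13.5,-27.5,0],[13.5,-27.5,0]],"yaw":[0,0,0,0,0],"hand":[0,0,0,0,0]}'; done
```

```text
time: 0.52
tool_pos: [0.1863, -0.6485, 0.205]
tool_rot: [-180.0, 0.0, -3.4]
wrist_force: [0.7, 0.4, -0.1]
finger_gap: 0.0638
grip_force: 0.0
time: 0.93
tool_pos: [0.2618, -0.5136, 0.2052]
tool_rot: [-180.0, 0.0, -3.2]
wrist_force: [0.4, 0.2, 0.6]
finger_gap: 0.031
grip_force: 0.0
time: 1.35
tool_pos: [0.3367, -0.3801, 0.2053]
tool_rot: [-180.0, 0.0, -3.2]
wrist_force: [0.7, -1.4, 0.1]
finger_gap: 0.0007
grip_force: 0.0
time: 1.77
tool_pos: [0.4117, -0.2466, 0.2055]
tool_rot: [-180.0, 0.0, -3.2]
wrist_force: [-0.6, 0.4, -0.2]
finger_gap: 0.0006
grip_force: 0.0
time: 2.18
tool_pos: [0.4866, -0.1131, 0.2054]
tool_rot: [-180.0, 0.0, -3.2]
wrist_force: [0.8, -0.6, -0.7]
finger_gap: 0.0005
grip_force: 0.0
time: 2.6
tool_pos: [0.5617, 0.0204, 0.2053]
tool_rot: [180.0, 0.0, -3.2]
wrist_force: [0.4, -0.0, 0.7]
finger_gap: 0.0005
grip_force: 0.0
```

```bash
python3 - <<'E'
from h import *
st=read_state();p,d=get_image("wrist");print(st["tool_pos"],st["tool_rot"])
cv2.imwrite("pics/w1.png",p[:,:,::-1]);np.savez("pics/w1.npz",p=p,d=d)
c,T=pose("wrist",st);np.savez("pics/w1T.npz",T=T)
P=cloud("wrist",d,c,T);z=P[...,2]
m=(abs(P[...,0]-.655)<.09)&(abs(P[...,1]-.02)<.08)
g=m&(z>.130)&(z<.143)&(p.max(2)<90);n,l,s,_=cv2.connectedComponentsWithStats(g.astype(np.uint8));i=1+s[1:,4].argmax();print("guard",rect(P[l==i]),np.median(z[l==i]),s[i])
E
```

```text
[0.56170755 0.02043175 0.20533889] [ 1.79998303e+02  1.70554503e-02 -3.17317649e+00]
guard (array([618.2,   5.1]), array([ 4.9, 13.4]), 5.83) 0.1375947532710796 [331 136  18  10  47]
```

View pics/w1.png

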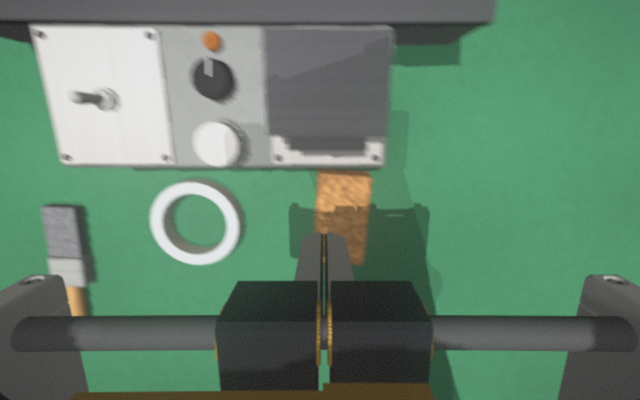

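The wrist view shows the lamp plate screws at (40,35), (150,35), (67,157) and (164,157). The guarded plate's front screws are at (278,159) and (377,159), and the flap spans columns 266–392. The fingertips are at about (323,238).

```bash
python3 - <<'E'
from h import *
T=np.load("pics/w1T.npz")["T"];c=camera_params("wrist");f=np.load("pics/w1.npz");P=cloud("wrist",f["d"],c,T)
a=plane("wrist",[[40,35],[150,35],[67,157],[164,157],[278,159],[377,159]],.093,c,T)
print(np.round(a*1000,1))
v=a[2]-a[5];print("yaw",np.degrees(np.arctan2(-v[0],v[1])),"lamp c",a[:4].mean(0))
print("plates c/c",np.linalg.norm((a[2]+a[3]-a[4]-a[5])/2))
# plate/flap outline
print("front plate edge ends",np.round(plane("wrist",[[271,164],[383,165]],.093,c,T)*1000,1))
print("flap far corners", np.round(plane("wrist",[[265,27],[391,27]],.136,c,T)*1000,1))
p=f["p"];print("col 330 lum/z",[(v,int(p[v,330].mean()),round(P[v,330,2]*1000),round(P[v,330,0]*1000)) for v in range(18,172,6)])
print("row 80",[(u,int(p[80,u].mean()),round(P[80,u,2]*1000),round(P[80,u,1]*1000)) for u in list(range(258,276,2))+list(range(382,402,2))])
E
```

```text
[[712.1 243.7  93. ]
 [708.1 155.   93. ]
 [613.1 249.   93. ]
 [608.6 162.6  93. ]
 [601.2  59.8  93. ]
 [596.3 -30.2  93. ]]
yaw -3.4521260787466272 lamp c [0.66045091 0.20258393 0.093     ]
plates c/c 0.19141415339929374
front plate edge ends [[597.   66.6  93. ]
 [590.5 -35.6  93. ]]
flap far corners [[698.6  53.7 136. ]
 [693.7 -34.  136. ]]
col 330 lum/z [(18, 109, 94, 713), (24, 78, 94, 708), (30, 117, 89, 705), (36, 108, 136, 690), (42, 107, 134, 687), (48, 106, 135, 683), (54, 109, 135, 679), (60, 109, 137, 675), (66, 96, 135, 671), (72, 98, 136, 667), (78, 98, 134, 663), (84, 94, 136, 659), (90, 98, 136, 655), (96, 101, 135, 651), (102, 99, 135, 646), (108, 99, 136, 642), (114, 100, 136, 638), (120, 101, 136, 634), (126, 101, 136, 629), (132, 98, 135, 625), (138, 88, 136, 620), (144, 92, 139, 616), (150, 105, 144, 612), (156, 188, 93, 601), (162, 202, 93, 596), (168, 88, 89, 590)]
row 80 [(258, 174, 88, 71), (260, 173, 89, 69), (262, 160, 91, 67), (264, 142, 88, 66), (266, 116, 90, 64), (268, 110, 135, 55), (270, 104, 136, 54), (272, 102, 135, 52), (274, 98, 136, 51), (382, 92, 136, -28), (384, 96, 135, -29), (386, 95, 135, -31), (388, 103, 138, -32), (390, 108, 135, -34), (392, 111, 135, -35), (394, 116, 0, -65), (396, 121, -1, -67), (398, 113, -1, -70), (400, 114, 0, -72)]
```

The module centre comes out at about (0.649, 0.012), yaw -3.3°. The plate edge, screws, lamp plate and flap all agree within about 2 mm, and the flap height of 0.135 matches. I'll place the closed fingers in front of the lip, left of the toggle (module y ≈ 29), with the tip at z = 0.125.

```bash
python3 -m handwheel '{"delta_pos":[[15,-13,0],[15,-13,0],[0,0,27],[0,0,27],[0,0,26]],"yaw":[0,0,0,0,0],"hand":[0,0,0,0,0]}'
python3 -m handwheel '{"delta_pos":[[3,0,0],[3,0,0],[3,0,0],[3,0,0],[0,0,0]],"yaw":[0,0,0,0,0],"hand":[0,0,0,0,0]}'
```

```text
time: 3.07
tool_pos: [0.5926, 0.0436, 0.1242]
tool_rot: [-180.0, -0.0, -3.1]
wrist_force: [1.4, -1.3, -0.7]
finger_gap: 0.0007
grip_force: 0.0
time: 3.48
tool_pos: [0.604, 0.0429, 0.1267]
tool_rot: [180.0, 0.1, -3.2]
wrist_force: [-10.6, 1.5, 4.6]
finger_gap: 0.0006
grip_force: 5.4
```

The fingers reached the lip with about 10 N. I'll move up along the lip's arc so that friction helps.

```bash
python3 -m handwheel '{"delta_pos":[[0.5,0,-3],[1,0,-3],[1.5,0,-3],[1.5,0,-3],[2,0,-3]],"yaw":[0,0,0,0,0],"hand":[0,0,0,0,0]}'
python3 - <<'E'
from h import *
p,d=get_image("wrist");cv2.imwrite("pics/w2.png",p[:,:,::-1])
E
```

```text
time: 3.9
tool_pos: [0.6115, 0.0425, 0.1424]
tool_rot: [-180.0, -0.0, -3.2]
wrist_force: [-6.6, 0.5, 3.1]
finger_gap: 0.0005
grip_force: 3.2
```

View pics/w2.png

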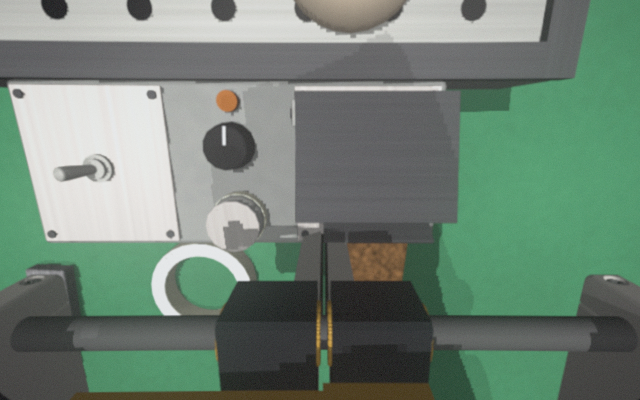

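The flap's front edge is at row 222, with the fingertips against it at (323,235). I'll get the guard angle from depth.

```bash
cat > ang.py <<'E'
from h import *
def ang(save=None):
    st=read_state();p,d=get_image("wrist");c,T=pose("wrist",st);P=cloud("wrist",d,c,T).reshape(-1,3)
    if save: cv2.imwrite(save,p[:,:,::-1])
    a=np.radians(-3.3);q=P[:,:2]-[.649,.012];mx=q[:,0]*np.cos(a)+q[:,1]*np.sin(a);my=-q[:,0]*np.sin(a)+q[:,1]*np.cos(a);mz=P[:,2]-.09
    k=(my>-42)&(my<8)&(mx>-30)&(mx<46)&(mz>38)if 0 else (my>-42)&(my<8)&(mx>-.03)&(mx<.05)&(mz>.025)&(mz<.12)
    x,z=mx[k],mz[k]; order_=np.argsort(x)
    for b in range(-30,50,8):
        s=(x>b/1e3)&(x<(b+8)/1e3)
        if s.sum()>20: print(b+4,s.sum(),np.round(np.percentile(z[s],[10,50,90])*1000,1))
    print(st["tool_pos"],st["wrist_force"])
E
python3 -c "
from ang import *;ang()"
```

```text
-26 4232 [ 28.2  67.8 103.3]
-18 2447 [57.2 58.5 59.6]
-10 2349 [55.7 56.8 57.9]
-2 2534 [53.4 54.9 56. ]
6 2474 [51.9 53.1 54.2]
14 2335 [50.2 51.3 52.5]
22 2449 [48.4 49.5 50.6]
30 2477 [46.5 47.6 48.7]
38 2503 [44.6 45.8 46.9]
46 2366 [42.9 44.  45.1]
[0.61196444 0.04251774 0.1430258 ] [-7.41059577  1.41840706  5.00638331]
```

The guard is at about 0.22 rad and following. I'll continue up and forward to about 0.6 rad.

```bash
python3 -m handwheel '{"delta_pos":[[3,0,-4],[4,0,-4],[4,0,-4],[4,0,-3],[5,0,-3]],"yaw":[0,0,0,0,0],"hand":[0,0,0,0,0]}'
python3 -m handwheel '{"delta_pos":[[4,0,0],[2,0,0],[0,0,0],[0,0,0],[0,0,0]],"yaw":[0,0,0,0,0],"hand":[0,0,0,0,0]}'
python3 -c "
from ang import *;ang('pics/w3.png')"
```

```text
time: 4.42
tool_pos: [0.6322, 0.0413, 0.1603]
tool_rot: [-180.0, -0.1, -3.2]
wrist_force: [-0.6, -0.4, 0.8]
finger_gap: 0.0001
grip_force: 0.4
time: 4.83
tool_pos: [0.6369, 0.0409, 0.1582]
tool_rot: [-180.0, 0.0, -3.2]
wrist_force: [-0.2, -0.3, -0.2]
finger_gap: 0.0006
grip_force: 0.1
-26 410 [26.7 27.5 28.4]
-18 139 [ 26.5  27.8 110.5]
-10 189 [ 89.  105.9 116.5]
-2 4519 [ 79.6  88.5 110.9]
6 2855 [73.2 76.1 78.8]
14 2612 [67.  69.8 72.4]
22 2419 [60.9 63.5 66. ]
30 2296 [54.5 57.2 59.9]
38 2248 [47.9 50.8 53.5]
46 2010 [41.8 44.5 47.2]
[0.63691514 0.04091411 0.15819859] [-0.1561977  -0.29392092 -0.18706991]
```

View pics/w3.png

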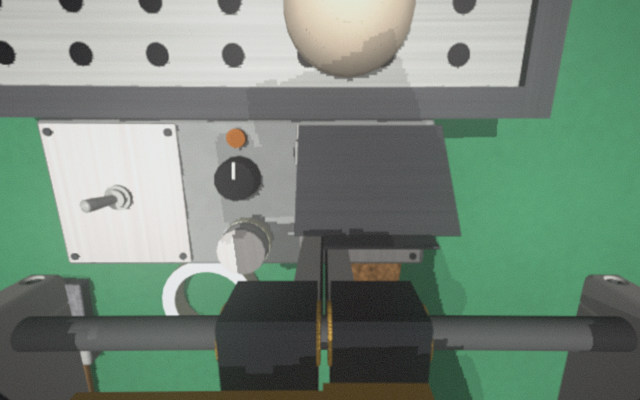

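The guard is at about 0.67 rad, resting on the fingers, which at (323,240) are left of the toggle. Step 1 is done. Now I'll lower the tip to toggle height and then go forward beside it.

```bash
python3 -m handwheel '{"delta_pos":[[0,-2,4],[0,0,11],[0,0,11],[0,0,10],[0,0,10]],"yaw":[0,0,0,0,0],"hand":[0,0,0,0,0]}'
python3 -m handwheel '{"delta_pos":[[3,0,0],[3,0,0],[3,0,0],[3,0,0],[0,0,0]],"yaw":[0,0,0,0,0],"hand":[0,0,0,0,0]}'
python3 -c "
from ang import *;ang()"
```

```text
time: 5.3
tool_pos: [0.6368, 0.0429, 0.1108]
tool_rot: [180.0, 0.1, -3.2]
wrist_force: [-0.5, -0.4, 0.3]
finger_gap: 0.0007
grip_force: 0.3
time: 5.72
tool_pos: [0.6503, 0.0423, 0.113]
tool_rot: [-180.0, -0.1, -3.2]
wrist_force: [-0.6, -0.3, 0.3]
finger_gap: 0.0003
grip_force: 0.1
-26 379 [26.8 27.6 28.4]
-18 172 [26.1 27.3 28.2]
-10 25 [ 65.6  66.7 119.5]
-2 285 [ 26.6  30.6 117.8]
6 343 [ 27.5  88.1 100.1]
14 7183 [80.7 84.9 97.6]
22 5661 [71.1 75.1 78.9]
30 4845 [61.6 65.6 69.4]
38 4228 [52.2 56.1 59.8]
46 3667 [43.  46.8 50.6]
[0.65025725 0.0422531  0.11300502] [-0.56490437 -0.26894271  0.34558688]
```

The guard is at about 0.87 rad. Now I'll push the toggle to the right.

```bash
python3 -m handwheel '{"delta_pos":[[0,4,0],[0,4,0],[0,4,0],[0,4,0],[0,3,0]],"yaw":[0,0,0,0,0],"hand":[0,0,0,0,0]}'
python3 -m handwheel '{"delta_pos":[[0,0,0],[0,0,0],[0,0,0],[0,0,0],[0,0,0]],"yaw":[0,0,0,0,0],"hand":[0,0,0,0,0]}'
python3 -c "
from ang import *;ang('pics/w4.png')"
```

```text
time: 6.18
tool_pos: [0.6486, 0.0235, 0.1137]
tool_rot: [-180.0, -0.1, -3.2]
wrist_force: [0.5, 1.1, 1.0]
finger_gap: 0.0003
grip_force: 0.3
time: 6.6
tool_pos: [0.6481, 0.0233, 0.1123]
tool_rot: [180.0, 0.0, -3.2]
wrist_force: [-1.1, -1.2, -0.6]
finger_gap: 0.0001
grip_force: 0.2
-26 610 [26.7 27.5 28.3]
-18 182 [25.9 27.1 28.2]
-10 38 [117.7 119.3 119.9]
-2 266 [ 26.1  30.  119.3]
6 598 [ 29.4  88.8 100.8]
14 6367 [79.1 83.  86.7]
22 5534 [70.1 73.9 77.6]
30 4812 [60.9 64.8 68.4]
38 4144 [51.8 55.5 59.2]
46 3607 [42.8 46.5 50.1]
[0.64810274 0.02329743 0.11232979] [-1.08035937 -1.21056838 -0.56924738]
```

View pics/w4.png

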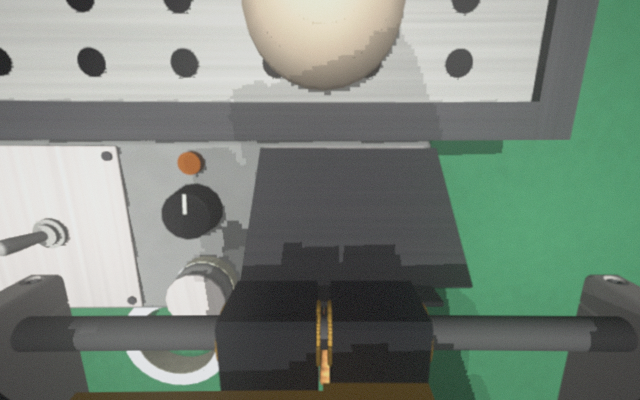

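The flap is still up on the fingers, but the toggle is hidden beneath it. I'll push a little further and watch the force, which should rise against the on stop.

```bash
for i in 1 2 3; do python3 -m handwheel '{"delta_pos":[[0,1,0],[0,0,0],[0,0,0],[0,0,0],[0,0,0]],"yaw":[0,0,0,0,0],"hand":[0,0,0,0,0]}' | egrep 'pos|force'; done
```

```text
tool_pos: [0.6482, 0.0223, 0.1125]
wrist_force: [-0.0, -0.6, 0.5]
grip_force: 0.1
tool_pos: [0.6481, 0.0213, 0.1125]
wrist_force: [0.1, -0.8, 0.1]
grip_force: 0.1
tool_pos: [0.648, 0.0203, 0.1125]
wrist_force: [-1.2, -0.1, -0.4]
grip_force: 0.1
```

```bash
for i in 1 2 3 4; do python3 -m handwheel '{"delta_pos":[[0,1,0],[0,0,0],[0,0,0],[0,0,0],[0,0,0]],"yaw":[0,0,0,0,0],"hand":[0,0,0,0,0]}' | egrep 'pos|force'; done
```

```text
tool_pos: [0.648, 0.0193, 0.1125]
wrist_force: [-0.9, -0.5, 0.5]
grip_force: 0.1
tool_pos: [0.648, 0.0185, 0.1126]
wrist_force: [0.4, 1.9, 0.4]
grip_force: 0.9
tool_pos: [0.6479, 0.0181, 0.1126]
wrist_force: [1.0, 5.0, 0.8]
grip_force: 2.3
tool_pos: [0.6479, 0.0177, 0.1127]
wrist_force: [-0.6, 7.3, 0.3]
grip_force: 3.4
```

The force climbs about 2.5 N/mm up to 7 N, starting where the toggle's on-side stop should be, so the toggle has snapped over. I'll ease off to the left and draw the finger out.

```bash
python3 -m handwheel '{"delta_pos":[[0,-3,0],[0,-3,0],[-5,0,0],[-5,0,0],[-5,0,0]],"yaw":[0,0,0,0,0],"hand":[0,0,0,0,0]}'
python3 -m handwheel '{"delta_pos":[[-6,0,0],[-7,0,0],[-8,0,0],[-8,0,0],[-9,0,0]],"yaw":[0,0,0,0,0],"hand":[0,0,0,0,0]}'
python3 -m handwheel '{"delta_pos":[[-10,0,0],[-10,0,0],[-10,0,0],[0,0,-20],[0,0,-30]],"yaw":[0,0,0,0,0],"hand":[0,0,0,0,0]}'
python3 -m handwheel '{"delta_pos":[[0,0,-20],[0,0,0],[0,0,0],[0,0,0],[0,0,0]],"yaw":[0,0,0,0,0],"hand":[0,0,0,0,0]}'
python3 -c "
from ang import *;ang('pics/w5.png')
p,d=get_image('scene');i=p[170:290,270:410,::-1];cv2.imwrite('pics/s5.png',cv2.resize(i,None,fx=5,fy=5,interpolation=2))"
```

```text
time: 9.98
tool_pos: [0.6324, 0.0228, 0.1124]
tool_rot: [180.0, 0.0, -3.2]
wrist_force: [0.2, 0.8, -0.4]
finger_gap: 0.0006
grip_force: 0.1
time: 10.4
tool_pos: [0.5944, 0.0252, 0.1126]
tool_rot: [-180.0, -0.0, -3.2]
wrist_force: [0.9, -0.4, 0.0]
finger_gap: 0.0007
grip_force: 0.0
time: 10.82
tool_pos: [0.5625, 0.0267, 0.1609]
tool_rot: [180.0, 0.3, -3.1]
wrist_force: [1.0, -0.0, 0.3]
finger_gap: 0.0006
grip_force: 0.0
time: 11.23
tool_pos: [0.5645, 0.0268, 0.1815]
tool_rot: [180.0, 0.1, -3.2]
wrist_force: [0.3, 0.2, -1.3]
finger_gap: 0.0006
grip_force: 0.0
-26 1905 [27.3 44.9 46.4]
-18 1714 [43.8 45.  46. ]
-10 1639 [44.2 45.1 46. ]
-2 1790 [43.5 45.1 46. ]
6 1824 [44.2 45.2 46.1]
14 1797 [44.4 45.3 46.2]
22 1875 [44.4 45.3 46.2]
30 1961 [44.5 45.4 46.2]
38 2052 [44.5 45.4 46.4]
46 886 [44.5 45.4 46.3]
[0.5644551  0.02678094 0.181478  ] [ 0.25051916  0.15760984 -1.3332147 ]
```

View pics/w5.png

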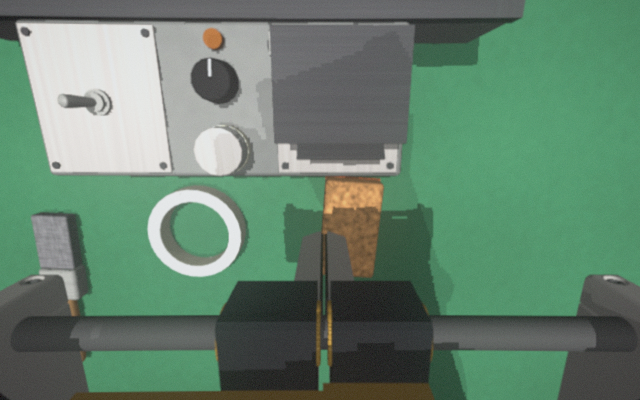

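View pics/s5.png

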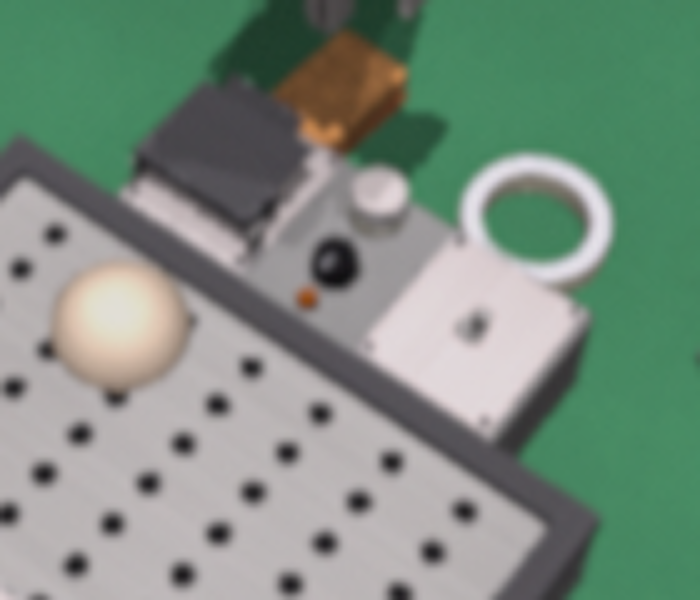

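The guard is flat at 45 mm along its whole length, so it is shut. The lamp toggle at (80,101), the knob, the tin and the loose things are unchanged, and the fingers are clear. I'll hand in.

```bash
python3 -c "
from bench import order;print(order.job_done())"
```

```text
the job is handed in; nothing more can be done
None
```

I handed the job in at about 11 s; I judged the power toggle on by force alone (resistance up to 7 N at its on stop), as the guard hid it, while the last pictures show the guard shut and the lamp toggle, knob and nearby loose things in place.

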